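# Fit the right spacer tube and pin to a pivot bracket

### The job

One of the four spacer tubes in the rack just fills the gap between the two ears of the pivot bracket: lay that one in the cradle between the ears, let go of it, then push the bent pin through both ears and the tube so that it clearly sticks out on both sides, and leave it there. Leave the other three tubes lying in the rack, and do not disturb the other goods on the counter.

Things in the scene. Friction and masses are not known exactly. Their poses are not given: they have to be found in the camera images.
- bracket: Grey steel pivot bracket, fixed. Base plate 100 (x) x 76 (y) x 8 mm; origin: centre of its underside. Two ears, 8 mm thick, 40 mm wide (y), inner faces at x = +-17.5 mm (gap 35 mm), 63 mm high plus lips leaning outward to 71 mm; each has a 14 mm hole on the x line through point eye. Between them a V cradle, at most 25 mm wide (y), holds a 28 mm tube in line with the holes; the sides (y) are open.
- eye (a point): Point midway between the ears of the bracket on the line of the holes, 45 mm above the counter; a spacer lying in the cradle has its middle here. x is the line of the holes; the axes are the bracket's.
- rack: Black plastic rack, fixed; base 276 (x) x 64 (y) x 6 mm, origin at the centre of its underside. Four low V cradles in line at x = -99, -33, 33, 99 mm hold one spacer each, in any order, tubes along x, axes 24 mm above the counter. The cradles are at most 25 mm wide and end 8 mm below the tubes' axes.
- spacer_22: Plain steel spacer tube, 22 mm long, outer diameter 28 mm, bore 14 mm. Starts lying in the rack. Origin at its middle, on its axis; x runs along the tube.
- spacer_32: Plain steel spacer tube, 32 mm long, outer diameter 28 mm, bore 14 mm. Starts lying in the rack. Origin at its middle, on its axis; x runs along the tube.
- spacer_42: Plain steel spacer tube, 42 mm long, outer diameter 28 mm, bore 14 mm. Starts lying in the rack. Origin at its middle, on its axis; x runs along the tube.
- spacer_52: Plain steel spacer tube, 52 mm long, outer diameter 28 mm, bore 14 mm. Starts lying in the rack. Origin at its middle, on its axis; x runs along the tube.
- pin: Bent steel pin (an L), 10 mm diameter, lying flat. The straight shank is 115 mm long, along x, with its tapered tip at +x; at the -x end it bends square into a 32 mm leg along +y. Origin at the middle of the shank, on its axis.
- pin_tip (a point): The tip of the pin, end of the shank, on its axis.
- pin_bend (a point): The bend of the pin, 115 mm from the tip, on the shank's axis.
- pin_grip (a point): A good place to grip the shank, 28 mm from the bend.
- lamp_a: Bystander: red rear lamp, 100 x 55 x 40 mm, origin at the centre of its underside.
- lamp_b: Bystander: red rear lamp like the other, 100 x 55 x 40 mm, origin at the centre of its underside.
- cap: Bystander: round aluminium hub cap, 66 mm diameter, 23 mm high, origin at the centre of its underside.
- spanner: Bystander: spanner lying flat, about 180 mm long, along x.
- carton: Bystander: cardboard carton 70 x 110 x 50 mm, origin at the centre of its underside.
- tin: Bystander: tin, 60 mm diameter, 80 mm high, origin at the centre of its underside.
There are look-alikes about, which are no part of the job. Leave any red look-alike of the spacer_32 alone.

How it is judged:
On the way:
1. the 32 mm spacer lies in the bracket's cradle between the ears, released (x of spacer_32 in the frame of eye between -0.0035 and 0.0035 m and y of spacer_32 in the frame of eye between -0.005 and 0.005 m and z of spacer_32 in the frame of eye between -0.005 and 0.005 m and angle between the x axis of spacer_32 and the x axis of bracket, either way round below 0.12 rad and contact force between the fingers and spacer_32 below 0.05 N), for 0.2 s.
At the end, for the whole second after the job is handed in: The 32 mm spacer lies between the ears, its middle within 3.5 mm along and 5 mm across of site eye; the pin is through both ears and the spacer, its tip at least 4 mm and its bend at least 2 mm outside opposite ears; both at rest; the other spacers lie in the rack within 30 mm of their starts (x of spacer_32 in the frame of eye between -0.0035 and 0.0035 m and y of spacer_32 in the frame of eye between -0.005 and 0.005 m and z of spacer_32 in the frame of eye between -0.005 and 0.005 m and angle between the x axis of spacer_32 and the x axis of bracket, either way round below 0.12 rad and y of pin_tip in the frame of eye between -0.01 and 0.01 m and z of pin_tip in the frame of eye between -0.01 and 0.01 m and angle between the x axis of pin and the x axis of bracket, either way round below 0.15 rad and ((x of pin_tip in the frame of eye above 0.0295 m and x of pin_bend in the frame of eye below -0.0275 m) or (x of pin_tip in the frame of eye below -0.0295 m and x of pin_bend in the frame of eye above 0.0275 m)) and distance of each of spacer_22, spacer_42, spacer_52 from where it was at the start of the episode below 0.03 m and height (world z) of each of spacer_22, spacer_42, spacer_52 below 0.032 m and linear speed of each of pin, spacer_32 below 0.03 m/s); the robot touches nothing.
It fails at once if a bystander (lamp, cap, spanner, carton or tin) is moved by more than 30 mm (distance of any of lamp_a, lamp_b, cap, spanner, carton, tin from where it was at the start of the episode above 0.03 m).
It also fails if it takes over 64 s, if anything falls off the work surface, if the arm or the gripper's body presses on something with over 40 N, if the wrist force passes 120 N, or if a joint passes its speed limit or range.

### The arm

A 7-joint arm with a two-finger parallel gripper is mounted at the origin on the work surface. World frame = base frame: x ahead of the robot, y to its left, z up, the work surface at z = 0. Lengths are in m, angles in rad, forces in N, time in s.
With the tool pointing down it reaches from about 0.4 to 0.85 m from the base axis. Payload 10.4 kg.
Tool frame: the origin (TCP) lies between the finger pads; the fingertips stand manip.tip_extent ahead of it and the grasp point (between the pads) lies 6 mm ahead of it (manip.tip_extent is the distance from the TCP to the fingertips, in m); z points along the fingers, y is the line along which they close (so a half turn about z gives the same grasp; the last joint's range is limited). The gripper opens to 85 mm and grips with 20 to 120 N. Pads are 22 mm wide; open, the fingers measure 114 mm over their backs; the gripper's body (76 mm by 85 mm) begins 54 mm behind the grasp point. The pads swing forward as they close: fully open they stand 13 mm farther back than shut.
Start: joints at [-1.2, 0.332, -0.065, 1.46, 0.022, 1.35, -0.088], TCP at [0.24, 0.577, 0.225] pointing down, gripper open.
Joint ranges: [-2.6, 2.6], [-0.5, 2.12], [-1.47, 1.34], [0.16, 2.42], [-1.27, 4.41], [0.06, 2.06], [-2.6, 2.6]. Speed limits (rad/s): [2.22, 2.22, 2.79, 2.79, 3.14, 3.14, 3.14].

### API

Orientations are given as a unit quaternion [x, y, z, w].
In Python, from workcell import get_obs, optics, workorder, manip gives the robot as it stands.
- The arm moves only by the tool jog_arm, never from a script. Its argument "increments" is a list of rows, each a list of 7 numbers: the shift along the tool's x, y, z in m, then the turn, a rotation vector about the tool's x, y, z in rad, then the opening, from -1 (shut) to 1 (fully open). A call has 1 to 5 rows; each row is the pose to reach, as a shift and turn from the pose commanded when the call began, along the tool's axes at that moment; what a row does not reach only later rows make up. A row lasts 1/12 s, in which the tool goes at most 41.7 mm and 7.16 degrees, less where a joint would pass 70% of its speed; a pose out of reach is approached as far as the arm can. A call with a gripper value outside its range is refused whole. The fingers move at their own pace and stop on an object; "grip_force" is the grip in N (left out, the last holds). Time passes only in rows, so rows that repeat a pose let the fingers close. It gives the time, the measured TCP pose, the force, the opening and the grip force at its end, in the units of the state.
- get_obs(): the state, without advancing time (a new reading comes with each control period).
- optics.camera(name): name is "scene" or "top" or "wrist"; returns a dict with "color" (384x512x3 uint8, red, green, blue), "depth" (384x512 float32, m along the optical axis (not along the pixel's ray), 0 where there is no reading), "K" (3x3 intrinsics, pixels), "R" (3x3) and "t" (3): a world point X has camera coordinates R X + t. Camera axes: x right, y down, z forward; pixel columns grow to the right and rows downward; lengths in m; the calibration is good to about 2 mm. A picture is of the moment at which its call begins.
- workorder.hand_in(): hands the job in; it is judged then, once.
The state is a dict: "clock": time; "joint_pos": joint angles; "joint_velocities": joint speeds; "tau": joint torques, N m; "position": TCP position; "ee_rot": TCP orientation; "ft_force": force on the tool from outside, world axes, zero at the start; "torque": the same for the moment, N m; "grip_width": opening from 0.0 (shut) to 1.0 (fully open); "grasp_force": force on a finger pad.
Only numpy, scipy, OpenCV 4.12 (cv2) and the standard library are available. Lean on these libraries where they do the work, as an engineer would, in place of code of your own. Each camera call takes 0.05 s, during which the arm holds its last target. There are 200 camera calls.

## Working session

There is one attempt and no reset: what is moved stays moved. The work goes in short steps, Python scripts to look and compute and a tool call to move; the robot and the scene stay as the last step left them, time stands still between calls to the robot, and variables do not carry over. Pictures are saved under pics/ and viewed, at most 10 in all, crops included, and the job is handed in when it is done.

Besides the shell and the picture viewer there is one more tool, called after "Call:" in YAML: its name, and indented under it one key for each argument. jog_arm: Moves the arm, as the interface text tells. Its arguments: {"type":"object","properties":{"increments":{"type":"array"},"grip_force":{"type":"number"}},"required":["increments"]}

```bash
mkdir -p pics; ls
cat > h.py <<'E'
import numpy as np, cv2
from workcell import get_obs, optics, workorder, manip
from scipy.spatial.transform import Rotation as Ro
def cam(n):
    c=optics.camera(n); c['n']=n; np.savez(n+'.npz',**c); return c
def world(c,u,v,d):
    p=np.linalg.inv(c['K'])@np.array([u*d,v*d,d]); return c['R'].T@(p-c['t'])
def cloud(c):
    h,w=c['depth'].shape; u,v=np.meshgrid(np.arange(w),np.arange(h)); d=c['depth']
    p=np.stack([u*d,v*d,d],-1)@np.linalg.inv(c['K']).T
    return (p-c['t'])@c['R']
def ray(c,u,v,z):
    o=-c['R'].T@c['t']; d=c['R'].T@np.linalg.inv(c['K'])@np.array([u,v,1.]); return o+d*(z-o[2])/d[2]
def png(n,im): cv2.imwrite('pics/'+n,cv2.cvtColor(im,cv2.COLOR_RGB2BGR))
E
python3 - <<'E'
from h import *
print(get_obs(),manip.tip_extent)
a=cam('top');b=cam('scene')
png('top.png',cv2.resize(a['color'],(800,600)));png('scene.png',cv2.resize(b['color'],(800,600)))
for c in(a,b):print(c['K'][0],-c['R'].T@c['t'],c['R'])
E
```

```text
pics
{'clock': 0.0, 'joint_pos': array([-1.19960106,  0.33285152, -0.06470036,  1.46091783,  0.02160952,
        1.3498877 , -0.08849864]), 'joint_velocities': array([ 0.00085496,  0.00033504, -0.00100684,  0.00053055,  0.00036935,
        0.00069275,  0.00062119]), 'tau': array([-1.01648715e-03, -6.25439930e+01,  4.83479560e-02, -3.91608703e+01,
        1.60300214e-02,  9.76192416e-03, -1.26202941e-06]), 'position': array([0.23967566, 0.57681843, 0.22423986]), 'ee_rot': array([ 1.95615898e-01,  9.80680352e-01, -6.77163805e-04, -9.84187336e-05]), 'ft_force': array([0.10643146, 0.00759761, 0.50326383]), 'torque': array([-0.027946  ,  0.00966734, -0.00822575]), 'grasp_force': 0.0, 'grip_width': 0.9964888300502758} 0.025
[438.80553221   0.         251.51581938] [ 0.30687015 -0.01388036  1.18775178] [[ 0.08156695 -0.99665466 -0.00513047]
 [-0.97629414 -0.07886301 -0.20156979]
 [ 0.20049087  0.02145028 -0.97946072]]
[385.62490474   0.         259.01052113] [1.27291687 0.57022975 0.68038455] [[-0.60118044  0.79909294  0.00570602]
 [ 0.43688108  0.33464022 -0.8349556 ]
 [-0.66911658 -0.49946612 -0.55028774]]
```

View pics/top.png

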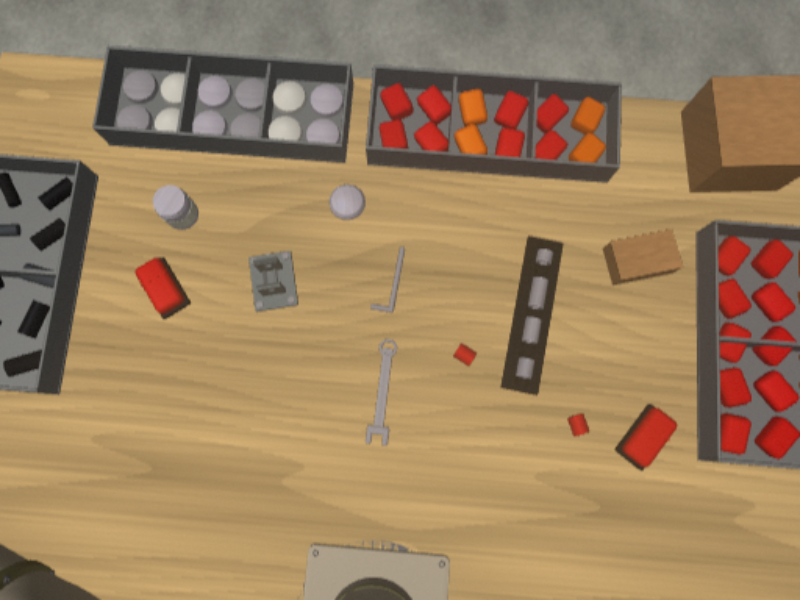

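View pics/scene.png

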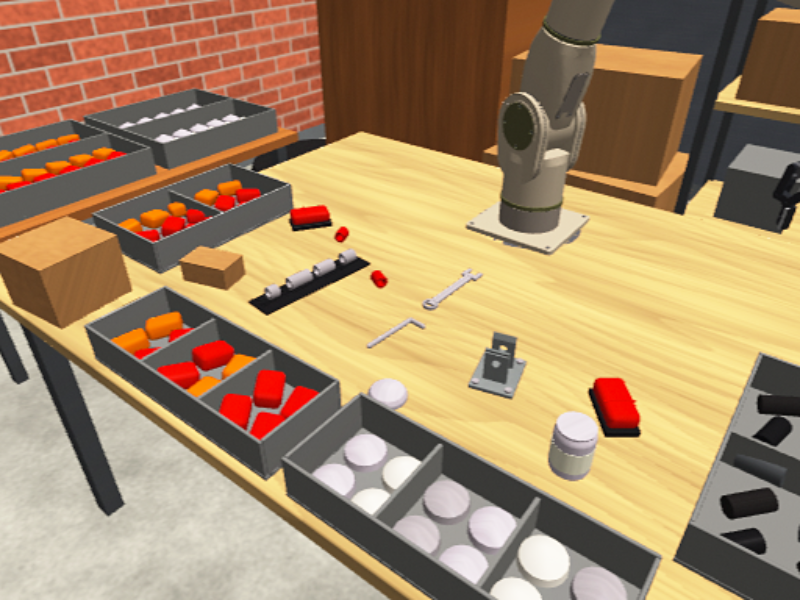

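The top view shows the bracket at (273,280), pin at (395,280), spanner at (380,395), and rack at (531,315). The four grey tubes in the rack are at about (544,257), (537,293), (531,330) and (525,367). The red look-alikes at (465,354) and (579,424) are to be left alone.

Run:
```python
from h import *
c=dict(np.load('top.npz')); P=cloud(c); s=1.5625
print('table z',np.median(P[280:300,150:200,2]),P[280:300,150:200,2].std())
def box(u0,u1,v0,v1):
    m=np.zeros((384,512),bool); m[int(v0/s):int(v1/s),int(u0/s):int(u1/s)]=1; return m
hsv=cv2.cvtColor(c['color'],cv2.COLOR_RGB2HSV)
def rect(pts,l):
    r=cv2.minAreaRect(pts[:,:2].astype(np.float32)*1000); b=cv2.boxPoints(r)
    e=[b[1]-b[0],b[2]-b[1]]; e=max(e,key=np.linalg.norm)
    print(l,'c',np.round(r[0],1),'sz',np.round(r[1],1),'long deg',round(float(np.degrees(np.arctan2(e[1],e[0]))),1),'n',len(pts),'z',np.round(np.percentile(pts[:,2],[5,50,95])*1000,1))
# rack
m=box(495,570,230,400)&(hsv[...,2]<70); 
h,w=m.shape;v,u=np.nonzero(m); rect(np.array([ray(c,a,b,.006) for a,b in zip(u,v)]),'rack')
m=(box(495,570,230,400)&(hsv[...,2]>100)&(hsv[...,1]<60)).astype(np.uint8)
n,L,st,ce=cv2.connectedComponentsWithStats(m)
for i in range(1,n):
    if st[i,4]>20:
        v,u=np.nonzero(L==i); rect(np.array([ray(c,a,b,.03) for a,b in zip(u,v)]),'tube%s'%(ce[i]*s).round())
        q=P[L==i]; rect(q[q[:,2]>.02],' cloud')
# pin
m=(box(365,412,235,318)&(hsv[...,1]<70)); v,u=np.nonzero(m); q=np.array([ray(c,a,b,.006) for a,b in zip(u,v)]);rect(q,'pin'); print(np.round(q[np.argsort(q[:,0])][[0,1,2,-3,-2,-1]],4)); print(P[m][:,2].min(),np.median(P[m][:,2]))
# bracket
B=box(235,310,240,320); q=P[B]
rect(q[(q[:,2]>.004)&(q[:,2]<.012)],'base'); t=q[q[:,2]>.05]; rect(t,'ears')
_,lab,_=cv2.kmeans(t.astype(np.float32),2,None,(3,50,1e-5),5,0)
for k in(0,1): rect(t[lab[:,0]==k],'ear'); print(t[lab[:,0]==k].mean(0))
im=c['color']
A=cv2.resize(im[145:260,310:370],(300,575),interpolation=cv2.INTER_CUBIC);D=cv2.resize(im[145:260,150:270],(500,480),interpolation=cv2.INTER_CUBIC)
o=np.zeros((575,800,3),np.uint8);o[:,:300]=A;o[:480,300:]=D;png('crop.png',o)
```

```text
table z -0.00016716305962262494 0.07501719297698546
rack c [ 525.6 -233.1] sz [ 61.6 270.6] long deg -7.2 n 1541 z [6. 6. 6.]
tube[544. 256.] c [ 622.8 -244.5] sz [25.3 29.4] long deg -8.8 n 88 z [30. 30. 30.]
 cloud c [ 624.9 -244.8] sz [24.5 20.5] long deg 80.4 n 76 z [27.1 35.8 40.7]
tube[537. 292.] c [ 558.3 -236.5] sz [25.2 56.9] long deg -7.6 n 189 z [30. 30. 30.]
 cloud c [ 559.2 -236.8] sz [25.  50.2] long deg -8.9 n 183 z [28.4 35.7 39.7]
tube[531. 329.] c [ 492.9 -228.2] sz [25.6 45.1] long deg -7.1 n 155 z [30. 30. 30.]
 cloud c [ 493.7 -228.4] sz [25.7 40. ] long deg -6.8 n 149 z [28.9 35.6 40.5]
tube[524. 367.] c [ 428.4 -220.2] sz [25.  32.7] long deg -8.6 n 119 z [30. 30. 30.]
 cloud c [ 428.3 -220.1] sz [25.1 30.4] long deg -7.4 n 116 z [27.8 35.4 40.6]
pin c [564.3  10.2] sz [ 38.  123.2] long deg -21.8 n 180 z [6. 6. 6.]
[[5.088e-01 2.110e-02 6.000e-03]
 [5.090e-01 1.840e-02 6.000e-03]
 [5.093e-01 1.570e-02 6.000e-03]
 [6.262e-01 5.800e-03 6.000e-03]
 [6.265e-01 3.000e-03 6.000e-03]
 [6.267e-01 3.000e-04 6.000e-03]]
-0.0030254163103867 0.009105947075905344
base c [554.6 229.6] sz [139.5 131.3] long deg 6.2 n 623 z [ 4.5  7.8 11.2]
ears c [430.1 126. ] sz [368.5  57.1] long deg 39.8 n 156 z [  53.    66.9 1187.8]
ear c [306.9 -13.9] sz [0. 0.] long deg 0.0 n 9 z [1187.8 1187.8 1187.8]
[ 0.30687015 -0.01388036  1.18775178]
ear c [549.2 225.6] sz [53.  39.8] long deg 14.6 n 147 z [53.  66.3 72.9]
[0.55007158 0.22506215 0.06487042]
```

View pics/crop.png

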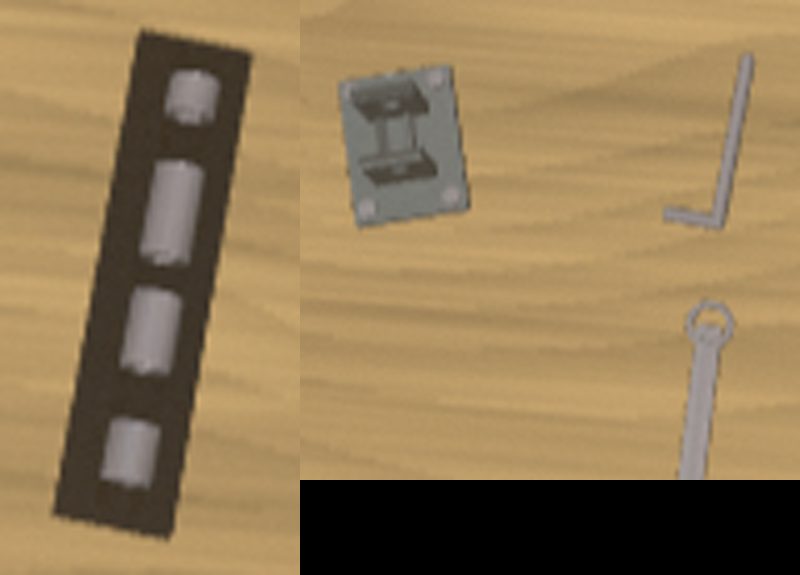

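The crop shows the four tubes: one short, one longest, one long, one medium. Their measured lengths from top to bottom are about 20, 50, 40 and 30 mm. The lowest one at (525,367) in the top view is the 32 mm spacer, at about (0.428, -0.220). It matches the rack cradle at -99 mm. The two red pieces are look-alikes and stay put. Next I'll refine the bracket and pin and go above the bracket.

```bash
cat >> h.py <<'E'
def go(x,y,z,deg):
    """shift+turn (tool axes) to put TCP at x,y,z, tool down, tool x axis along world angle deg (mod 180)"""
    o=get_obs(); R=Ro.from_quat(o['ee_rot']); X=R.as_matrix()[:,0]; cur=np.degrees(np.arctan2(X[1],X[0]))
    d=(deg-cur+90)%180-90; a=np.radians(cur+d)
    G=np.array([[np.cos(a),np.sin(a),0],[np.sin(a),-np.cos(a),0],[0,0,-1]])
    s=R.inv().apply(np.array([x,y,z])-o['position']); r=(R.inv()*Ro.from_matrix(G)).as_rotvec()
    print('at',o['position'].round(4),'deg',round(cur,2),'-> shift',s.round(4),'turn',r.round(4))
E
python3 - <<'E'
from h import *
c=dict(np.load('top.npz')); hsv=cv2.cvtColor(c['color'],cv2.COLOR_RGB2HSV); s=1.5625
def box(u0,u1,v0,v1):
    m=np.zeros((384,512),bool); m[int(v0/s):int(v1/s),int(u0/s):int(u1/s)]=1; return m
m=box(235,310,240,320)&(hsv[...,1]<75); n,L,st,ce=cv2.connectedComponentsWithStats(m.astype(np.uint8)); k=1+st[1:,4].argmax()
v,u=np.nonzero(L==k); q=np.array([ray(c,a,b,.008) for a,b in zip(u,v)])
r=cv2.minAreaRect(q[:,:2].astype(np.float32)*1000); print('plate',r,cv2.boxPoints(r).round(1).tolist())
m=(box(365,412,235,318)&(hsv[...,1]<70)); v,u=np.nonzero(m); q=np.array([ray(c,a,b,.006) for a,b in zip(u,v)])
sh=q[q[:,0]>.53]; vx,vy,x0,y0=cv2.fitLine(sh[:,:2].astype(np.float32),cv2.DIST_HUBER,0,.01,.01).ravel(); d=np.array([vx,vy])*np.sign(vx)
p=(q[:,:2]-[x0,y0])@d; print('pin dir',np.degrees(np.arctan2(d[1],d[0])),'tip',[x0,y0]+d*p.max(),'bend end',[x0,y0]+d*p.min(),p.max()-p.min())
go(.50,.22,.25,10)
E
```

```text
plate ((547.284912109375, 225.15853881835938), (100.4956283569336, 75.20069122314453), 13.995134353637695) [[489.3999938964844, 249.5], [507.6000061035156, 176.5], [605.0999755859375, 200.8000030517578], [586.9000244140625, 273.79998779296875]]
pin dir -5.68103 tip [0.62692823 0.00262343] bend end [0.50816247 0.01443812] 0.1193519739480435
at [0.2397 0.5768 0.2243] deg 157.44 -> shift [-0.3773 -0.2297 -0.0254] turn [-1.300e-03 -3.000e-04 -5.683e-01]
```

Call:
jog_arm:
  increments:
    - [-0.08,-0.046,-0.006,0,0,-0.12,1]
    - [-0.155,-0.092,-0.012,0,0,-0.24,1]
    - [-0.23,-0.138,-0.018,0,0,-0.36,1]
    - [-0.3,-0.184,-0.024,0,0,-0.48,1]
    - [-0.377,-0.23,-0.025,0,0,-0.6,1]

```text
clock: 0.52
position: [0.3604, 0.4127, 0.2379]
ee_rot: [-0.1, 0.995, -0.0, -0.0]
ft_force: [0.9, 1.7, -0.4]
grip_width: 0.999
grasp_force: 0.0
```

Run:
```python
from h import *
go(.48,.21,.25,14); print(get_obs()['clock'])
```

```text
at [0.3604 0.4127 0.2379] deg -168.51 -> shift [-0.0768 -0.2225 -0.0121] turn [-0.0002 -0.0001 -0.0439]
0.5167
```

Call:
jog_arm:
  increments:
    - [-0.077,-0.222,-0.012,0,0,-0.044,1]
    - [-0.077,-0.222,-0.012,0,0,-0.044,1]
    - [-0.077,-0.222,-0.012,0,0,-0.044,1]
    - [-0.077,-0.222,-0.012,0,0,-0.044,1]
    - [-0.077,-0.222,-0.012,0,0,-0.044,1]

```text
clock: 0.93
position: [0.4649, 0.2331, 0.2485]
ee_rot: [-0.119, 0.993, 0.0, -0.0]
ft_force: [1.1, 1.2, 0.7]
grip_width: 1.002
grasp_force: 0.0
```

Run:
```python
from h import *
go(.48,.21,.25,14)
c=cam('wrist');print(-c['R'].T@c['t'],c['R'],c['K'][0])
png('w1.png',c['color'])
```

```text
at [0.4649 0.2331 0.2485] deg -166.3 -> shift [-0.0092 -0.026  -0.0015] turn [ 0.0001 -0.0002 -0.0052]
[0.38902767 0.21470416 0.39777389] [[-0.23647296  0.97163684  0.00154661]
 [ 0.92565991  0.22479886  0.30433402]
 [ 0.29535447  0.0733984  -0.95256413]] [311.021366     0.         251.23956718]
```

View pics/w1.png

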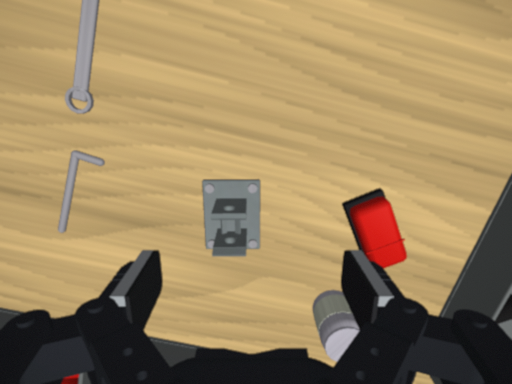

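The wrist view shows the bracket plate at (231,215) with its ears toward the bottom, the pin from (76,153) to (62,230), and the spanner at the upper left. I'll cross-check the bracket from here and plan the tube approach.

```bash
cat >> h.py <<'E'
def rays(c,m,z):
    v,u=np.nonzero(m); return np.array([ray(c,a,b,z)[:2] for a,b in zip(u,v)])
def blob(m):
    n,L,st,ce=cv2.connectedComponentsWithStats(m.astype(np.uint8)); return L==1+st[1:,4].argmax()
E
python3 - <<'E'
from h import *
c=dict(np.load('wrist.npz')); hsv=cv2.cvtColor(c['color'],cv2.COLOR_RGB2HSV)
b=np.zeros((384,512),bool); b[165:270,190:275]=1
m=blob(b&(hsv[...,1]<75)); q=rays(c,m,.008)
a=np.radians(14);ax=np.array([np.cos(a),np.sin(a)]);n=np.array([-ax[1],ax[0]])
# fit side edges by row on rows 185..235
L=[];Rr=[]
for v in range(184,245):
    u=np.nonzero(m[v])[0]; L.append(ray(c,u.min()-.5,v,.008)[:2]); Rr.append(ray(c,u.max()+.5,v,.008)[:2])
for e in(L,Rr):
    f=cv2.fitLine(np.array(e,np.float32),cv2.DIST_HUBER,0,.01,.01).ravel(); print('side deg',np.degrees(np.arctan2(f[1],f[0]))%180,'n',np.median(np.array(e)@n))
N=[]
for u in range(206,258):
    v=np.nonzero(m[:,u])[0]; N.append(ray(c,u,v.min()-.5,.008)[:2])
f=cv2.fitLine(np.array(N,np.float32),cv2.DIST_HUBER,0,.01,.01).ravel(); print('near deg',np.degrees(np.arctan2(f[1],f[0])),'ax',np.median(np.array(N)@ax))
ctr=np.array([.5473,.2252]);print('top: ax',ctr@ax,'n',ctr@n)
P=cloud(c)[b]; t=P[(P[:,2]>.055)&(P[:,2]<.09)]; s=t[:,:2]@ax-ctr@ax; print('ears ax hist',np.histogram(s,np.arange(-.04,.041,.004)),'n',np.median(t[:,:2]@n),np.percentile(t[:,:2]@n,[2,98]))
go(.44,-.10,.15,-7.4);go(.428,-.2203,.12,-7.4)
b=np.zeros((384,512),bool); b[145:240,50:110]=1; m=b&(hsv[...,1]<70); m=blob(m); q=rays(c,m,.006); sh=q[q[:,0]>.53]
f=cv2.fitLine(sh.astype(np.float32),cv2.DIST_HUBER,0,.01,.01).ravel(); d=f[:2]*np.sign(f[0]); p=(q-f[2:])@d; print('pin deg',np.degrees(np.arctan2(d[1],d[0])),f[2:]+d*p.max(),f[2:]+d*p.min(),np.ptp(p))
E
```

```text
side deg 13.553381 n 0.049532632810362284
side deg 14.141602 n 0.12505808347054115
near deg -76.34572 ax 0.5356851083791094
top: ax 0.5855236618798981 n 0.08610674409565627
ears ax hist (array([  0,   0,   0, 173, 107,  34,   0,   0,   0,   0,   0,   0,   0,
         0, 194, 181,  36,   0,   0,   0]), array([-4.00000000e-02, -3.60000000e-02, -3.20000000e-02, -2.80000000e-02,
       -2.40000000e-02, -2.00000000e-02, -1.60000000e-02, -1.20000000e-02,
       -8.00000000e-03, -4.00000000e-03, -3.46944695e-17,  4.00000000e-03,
        8.00000000e-03,  1.20000000e-02,  1.60000000e-02,  2.00000000e-02,
        2.40000000e-02,  2.80000000e-02,  3.20000000e-02,  3.60000000e-02,
        4.00000000e-02])) n 0.08752249715266698 [0.06842085 0.10677179]
at [0.4697 0.2245 0.2492] deg -166.88 -> shift [ 0.1028 -0.309   0.1   ] turn [-0.0028  0.0022  0.3582]
at [0.4697 0.2245 0.2492] deg -166.88 -> shift [ 0.1419 -0.4233  0.1303] turn [-0.0028  0.0022  0.3582]
pin deg -5.748869 [0.6277747  0.00347037] [0.50758122 0.01557082] 0.1208010489552616
```

Call:
jog_arm:
  increments:
    - [0.14,-0.42,0.05,0,0,0.358,1]
    - [0.14,-0.42,0.05,0,0,0.358,1]
    - [0.14,-0.42,0.05,0,0,0.358,1]
    - [0.14,-0.42,0.05,0,0,0.358,1]
    - [0.14,-0.42,0.05,0,0,0.358,1]

```text
clock: 1.4
position: [0.4466, 0.0272, 0.2248]
ee_rot: [0.06, 0.998, 0.0, -0.0]
ft_force: [1.2, -0.4, 0.1]
grip_width: 1.0
grasp_force: 0.0
```

Run:
```python
from h import *
go(.428,-.2203,.15,-7.4)
```

```text
at [0.4466 0.0272 0.2248] deg 173.16 -> shift [-0.011  -0.248   0.0747] turn [ 0.0003 -0.0002  0.0098]
```

Call:
jog_arm:
  increments:
    - [-0.011,-0.248,0.075,0,0,0.01,1]
    - [-0.011,-0.248,0.075,0,0,0.01,1]
    - [-0.011,-0.248,0.075,0,0,0.01,1]
    - [-0.011,-0.248,0.075,0,0,0.01,1]
    - [-0.011,-0.248,0.075,0,0,0.01,1]

```text
clock: 1.82
position: [0.4319, -0.1716, 0.1645]
ee_rot: [0.064, 0.998, 0.0, 0.0]
ft_force: [1.5, 0.1, 0.2]
grip_width: 1.002
grasp_force: 0.0
```

Run:
```python
from h import *
go(.428,-.2203,.1,-7.4)
```

```text
at [ 0.4319 -0.1716  0.1645] deg 172.63 -> shift [-0.0024 -0.0488  0.0644] turn [0.0003 0.0006 0.0004]
```

Call:
jog_arm:
  increments:
    - [-0.002,-0.049,0.02,0,0,0,1]
    - [-0.002,-0.049,0.045,0,0,0,1]
    - [-0.002,-0.049,0.045,0,0,0,1]
    - [-0.002,-0.049,0.045,0,0,0,1]

```text
clock: 2.15
position: [0.4271, -0.2188, 0.1188]
ee_rot: [0.065, 0.998, 0.0, -0.002]
ft_force: [-0.3, 0.3, 0.3]
grip_width: 0.999
grasp_force: 0.0
```

Run:
```python
from h import *
c=cam('wrist'); png('w2.png',c['color'])
P=cloud(c); hsv=cv2.cvtColor(c['color'],cv2.COLOR_RGB2HSV)
m=(hsv[...,2]>90)&(hsv[...,1]<60)&(P[...,2]>.02)&(P[...,2]<.045)&(abs(P[...,0]-.45)<.12)&(abs(P[...,1]+.225)<.04)
n,L,st,ce=cv2.connectedComponentsWithStats(m.astype(np.uint8))
for i in range(1,n):
    if st[i,4]>80: print(ce[i],st[i],cv2.minAreaRect(P[L==i][:,:2].astype(np.float32)*1000),P[L==i][:,2].max())
go(.428,-.2203,.036,-7.4)
```

```text
[249.03773585 196.89509434] [ 233  175   33   44 1325] ((427.6931457519531, -220.49383544921875), (26.362140655517578, 32.164939880371094), 83.15010070800781) 0.03921087192511921
[249.5013947  268.55857741] [ 234  242   32   53 1434] ((492.8790283203125, -228.37033081054688), (26.922252655029297, 42.44757080078125), 83.04812622070312) 0.03957508834050208
[249.79367867 324.79543459] [ 236  301   29   47 1139] ((551.593505859375, -236.11468505859375), (26.575340270996094, 39.39004135131836), 83.14488983154297) 0.03929161972077419
at [ 0.4282 -0.2182  0.12  ] deg 172.62 -> shift [-0.0001 -0.0021  0.084 ] turn [ 0.0001 -0.0011  0.0004]
```

View pics/w2.png

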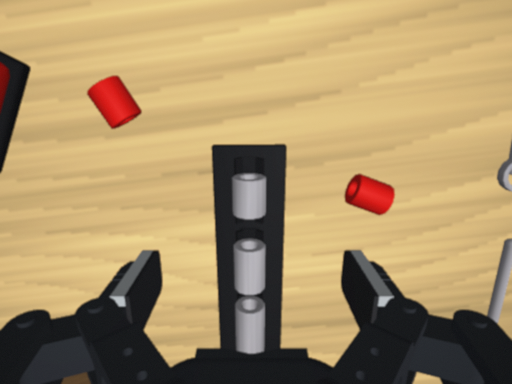

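The nearest tube in the rack, at (249,197), measures 32.2 mm, which confirms it. The red look-alikes are at (115,102) and (370,193), clear of the fingers. Descending and gripping.

Call:
jog_arm:
  increments:
    - [0,-0.002,0.035,0,0,0,1]
    - [0,-0.002,0.065,0,0,0,1]
    - [0,-0.002,0.083,0,0,0,1]
    - [0,-0.002,0.083,0,0,0,1]
    - [0,-0.002,0.083,0,0,0,1]

```text
clock: 2.62
position: [0.4287, -0.2198, 0.0377]
ee_rot: [0.064, 0.998, 0.0, -0.0]
ft_force: [-0.3, 0.2, 0.3]
grip_width: 0.998
grasp_force: 0.0
```

Call:
jog_arm:
  increments:
    - [0,0,0,0,0,0,-1]
    - [0,0,0,0,0,0,-1]
    - [0,0,0,0,0,0,-1]
    - [0,0,0,0,0,0,-1]
    - [0,0,0,0,0,0,-1]
  grip_force: 50

```text
clock: 3.03
position: [0.4284, -0.2209, 0.0375]
ee_rot: [0.064, 0.998, 0.0, 0.001]
ft_force: [0.2, 0.6, -0.5]
grip_width: 0.298
grasp_force: 0.0
```

Call:
jog_arm:
  increments:
    - [0,0,0,0,0,0,-1]
    - [0,0,0,0,0,0,-1]
    - [0,0,0,0,0,0,-1]
    - [0,0,0,0,0,0,-1]
    - [0,0,0,0,0,0,-1]

```text
clock: 3.45
position: [0.4279, -0.2209, 0.0369]
ee_rot: [0.064, 0.998, 0.0, -0.0]
ft_force: [-0.4, 0.1, 0.6]
grip_width: 0.002
grasp_force: 0.0
```

Run:
```python
from h import *
a=cam('wrist');b=cam('scene')
o=np.zeros((600,800,3),np.uint8);o[:384,:400]=a['color'][:,56:456]
o[:500,400:]=cv2.resize(b['color'][130:230,140:220],(400,500),interpolation=cv2.INTER_CUBIC);png('w3.png',o); print(get_obs())
```

```text
{'clock': 3.55, 'joint_pos': array([-0.17850254,  0.25147122,  0.62168388,  2.05811325, -0.1881803 ,
        0.8864268 ,  1.98986312]), 'joint_velocities': array([ 0.0002553 ,  0.00079968, -0.00026658, -0.00079587,  0.00270544,
       -0.00038184,  0.0001819 ]), 'tau': array([ 2.45840238e-04, -3.94568789e+01,  5.69678932e+00, -3.05640399e+01,
        1.35712276e-02,  3.00073247e-03, -3.53402975e-04]), 'position': array([ 0.42791983, -0.22083588,  0.03686082]), 'ee_rot': array([ 6.44003387e-02,  9.97924143e-01,  2.86726230e-05, -3.68036210e-05]), 'ft_force': array([0.1901258 , 0.37769135, 0.24408283]), 'torque': array([-0.01470674, -0.01176576,  0.03027301]), 'grasp_force': 0.0, 'grip_width': -0.0006241534260033392}
```

View pics/w3.png

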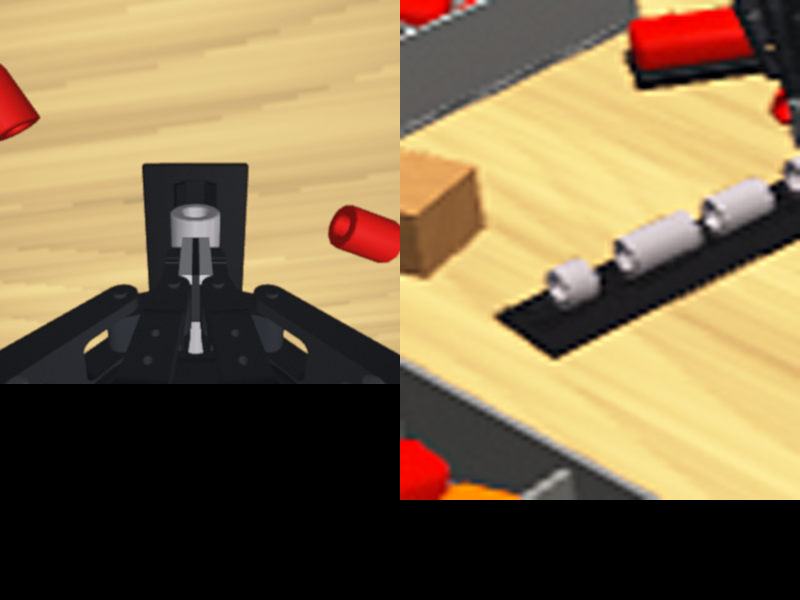

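Run:
```python
from h import *
c=dict(np.load('wrist.npz')); o=get_obs(); T=o['position']; R=Ro.from_quat(o['ee_rot']).as_matrix()
for d in(0,.006,.025):
    X=T+R[:,2]*d; q=c['R']@X+c['t']; p=c['K']@q/q[2]; print(d,X.round(4),p[:2].round(1),'depth',q[2].round(4))
P=cloud(c)
for v in(215,225,235,245,255,265,275,300,335,350): print(v,[P[v,u].round(3).tolist() for u in(238,245,251)])
```

```text
0 [ 0.4279 -0.2208  0.0369] [250.8 247.4] depth 0.1659
0.006 [ 0.4279 -0.2208  0.0309] [250.8 242.2] depth 0.1716
0.025 [ 0.4279 -0.2208  0.0119] [250.8 228. ] depth 0.1897
215 [[0.411, -0.226, 0.03], [0.416, -0.223, 0.018], [0.417, -0.219, 0.018]]
225 [[0.415, -0.226, 0.036], [0.415, -0.222, 0.037], [0.415, -0.219, 0.038]]
235 [[0.42, -0.227, 0.036], [0.42, -0.223, 0.038], [0.42, -0.22, 0.038]]
245 [[0.416, -0.225, 0.056], [0.417, -0.222, 0.055], [0.417, -0.219, 0.056]]
255 [[0.416, -0.225, 0.065], [0.416, -0.222, 0.065], [0.417, -0.219, 0.065]]
265 [[0.416, -0.225, 0.074], [0.416, -0.222, 0.074], [0.417, -0.219, 0.073]]
275 [[0.416, -0.224, 0.081], [0.417, -0.222, 0.081], [0.417, -0.219, 0.081]]
300 [[0.415, -0.223, 0.098], [0.42, -0.222, 0.091], [0.428, -0.221, 0.081]]
335 [[0.418, -0.223, 0.111], [0.435, -0.224, 0.092], [0.484, -0.228, 0.038]]
350 [[0.422, -0.224, 0.112], [0.495, -0.233, 0.037], [0.497, -0.23, 0.036]]
```

Call:
jog_arm:
  increments:
    - [0,0,-0.04,0,0,0,-1]
    - [0,0,-0.06,0,0,0,-1]
    - [0,0,-0.06,0,0,0,-1]
    - [0,0,-0.06,0,0,0,-1]

```text
clock: 3.88
position: [0.4288, -0.2209, 0.0978]
ee_rot: [0.064, 0.998, 0.0, 0.001]
ft_force: [-0.7, 0.5, -0.6]
grip_width: -0.001
grasp_force: 0.0
```

Run:
```python
from h import *
c=cam('wrist'); o=get_obs(); T=o['position']; R=Ro.from_quat(o['ee_rot']).as_matrix(); print(T)
P=cloud(c); Q=(P-T)@R  # tool coords
for v in range(200,300,6): print(v,Q[v,246].round(3),Q[v,251].round(3),'wz',P[v,246,2].round(3))
png('w4.png',c['color'][150:384,130:380].repeat(2,0).repeat(2,1))
```

```text
[ 0.42803299 -0.22062618  0.09684335]
200 [ 0.005 -0.004  0.06 ] [ 0.005 -0.     0.058] wz 0.037
206 [ 0.001 -0.004  0.059] [ 0.001 -0.     0.059] wz 0.038
212 [-0.004 -0.004  0.059] [-0.004 -0.     0.059] wz 0.038
218 [-0.009 -0.004  0.06 ] [-0.009 -0.     0.06 ] wz 0.037
224 [-0.014 -0.004  0.059] [-0.013 -0.     0.059] wz 0.037
230 [-0.033 -0.004  0.091] [-0.033 -0.     0.091] wz 0.006
236 [-0.038 -0.004  0.089] [-0.038 -0.     0.09 ] wz 0.008
242 [ 0.011 -0.002 -0.018] [ 0.01  -0.    -0.017] wz 0.115
248 [ 0.011 -0.002 -0.024] [ 0.011 -0.    -0.023] wz 0.121
254 [ 0.011 -0.002 -0.029] [ 0.011 -0.    -0.029] wz 0.126
260 [ 0.011 -0.002 -0.034] [ 0.01  -0.    -0.033] wz 0.131
266 [ 0.011 -0.002 -0.04 ] [ 0.011 -0.    -0.039] wz 0.137
272 [ 0.01  -0.002 -0.042] [ 0.011 -0.    -0.043] wz 0.139
278 [ 0.008 -0.002 -0.044] [ 0.009 -0.    -0.045] wz 0.141
284 [ 0.011 -0.002 -0.052] [ 0.006 -0.    -0.044] wz 0.149
290 [ 0.009 -0.002 -0.052] [ 0.004 -0.    -0.046] wz 0.149
296 [ 0.006 -0.002 -0.052] [ 0.001 -0.    -0.045] wz 0.149
```

View pics/w4.png

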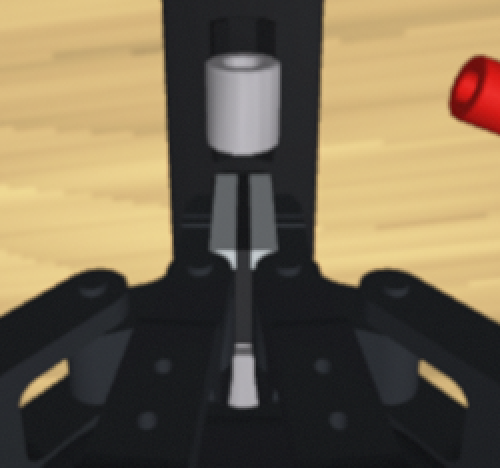

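The picture shows the closed fingertips at about row 237, which is tool z = -0.013. The true tips are therefore about 38 mm higher than the reported TCP plus tip_extent implies. The tube is untouched at (250,200). I'll correct every tool height by 38 mm.

Call:
jog_arm:
  increments:
    - [0,0,0.01,0,0,0,0.3]
    - [0,0,0.01,0,0,0,0.3]
    - [0,0,0.01,0,0,0,0.3]
    - [0,0,0.01,0,0,0,0.3]
    - [0,0,0.01,0,0,0,0.3]

```text
clock: 4.35
position: [0.4277, -0.2209, 0.0866]
ee_rot: [0.064, 0.998, -0.0, -0.0]
ft_force: [0.7, 0.4, 0.7]
grip_width: 0.648
grasp_force: 0.0
```

Call:
jog_arm:
  increments:
    - [0,0,0.03,0,0,0,0.3]
    - [0,0,0.06,0,0,0,0.3]
    - [0,0,0.075,0,0,0,0.3]
    - [0,0,0.075,0,0,0,0.3]

```text
clock: 4.68
position: [0.4258, -0.2201, 0.0091]
ee_rot: [0.064, 0.998, 0.0, -0.003]
ft_force: [-0.9, -0.1, -0.1]
grip_width: 0.645
grasp_force: 0.0
```

Run:
```python
from h import *
o=get_obs();print(o['position'],o['ft_force'],o['grip_width'])
```

```text
[ 0.42579896 -0.22007608  0.00910983] [-0.92459607 -0.13410072 -0.1340533 ] 0.6453453743580883
```

Call:
jog_arm:
  increments:
    - [0,0,0.006,0,0,0,0.3]
    - [0,0,0.012,0,0,0,0.3]
    - [0,0,0.012,0,0,0,0.3]
    - [0,0,0.012,0,0,0,0.3]

```text
clock: 5.02
position: [0.4284, -0.2209, 0.0004]
ee_rot: [0.064, 0.998, 0.0, 0.0]
ft_force: [0.6, 0.1, -0.1]
grip_width: 0.648
grasp_force: 0.0
```

Call:
jog_arm:
  increments:
    - [0,0,0,0,0,0,-1]
    - [0,0,0,0,0,0,-1]
    - [0,0,0,0,0,0,-1]
    - [0,0,0,0,0,0,-1]
    - [0,0,0,0,0,0,-1]
  grip_force: 50

```text
clock: 5.43
position: [0.4284, -0.2211, 0.0005]
ee_rot: [0.064, 0.998, -0.0, 0.001]
ft_force: [-1.4, -0.5, 6.5]
grip_width: 0.282
grasp_force: 49.7
```

Run:
```python
from h import *
c=cam('wrist'); o=get_obs(); T=o['position']; R=Ro.from_quat(o['ee_rot']).as_matrix(); print(T,o['grip_width'],o['ft_force'])
P=cloud(c); Q=(P-T)@R
m=(abs(Q[...,0]-.011)<.003)&(abs(Q[...,1])>.006)&(abs(Q[...,1])<.035)&(Q[...,2]>-.06)&(Q[...,2]<.0)
for s in(-1,1):
    k=m&(Q[...,1]*s>0); q=Q[k]; print(s,len(q),'y',np.percentile(q[:,1],[2,50,98]).round(4),'z max',np.percentile(q[:,2],[50,90,98,100]).round(4))
    t=q[q[:,2]>np.percentile(q[:,2],90)-.003]; print(t[:,1].min(),t[:,1].max())
hsv=cv2.cvtColor(c['color'],cv2.COLOR_RGB2HSV)
png('w5.png',c['color'][150:384,130:380].repeat(2,0).repeat(2,1))
```

```text
[ 0.42838524 -0.22109826  0.0004612 ] 0.28391385875648756 [-0.34332782 -0.23112754  6.92464095]
-1 2060 y [-0.0341 -0.0175 -0.0073] z max [-0.0415 -0.0057 -0.0049 -0.0001]
-0.034931055721646266 -0.012969549280369756
1 2047 y [0.0071 0.0178 0.0339] z max [-0.0408 -0.0058 -0.005  -0.0001]
0.013619214313938845 0.03489877926057827
```

View pics/w5.png

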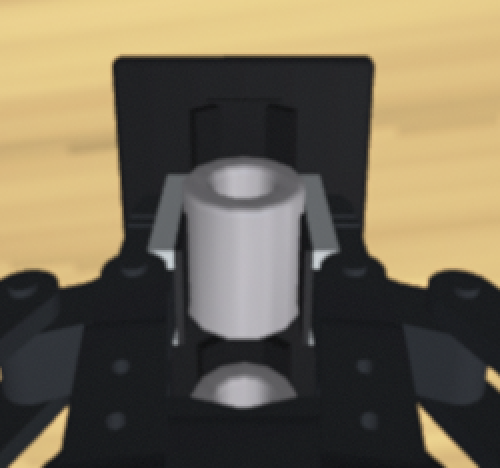

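The tube sits squarely between the pads. Lifting it and measuring how it lies in the gripper.

Call:
jog_arm:
  increments:
    - [0,0,-0.02,0,0,0,-1]
    - [0,0,-0.06,0,0,0,-1]
    - [0,0,-0.1,0,0,0,-1]
    - [0,0,-0.13,0,0,0,-1]
    - [0,0,-0.13,0,0,0,-1]

```text
clock: 5.9
position: [0.4308, -0.2221, 0.1355]
ee_rot: [0.065, 0.998, -0.0, 0.004]
ft_force: [0.7, -0.6, -1.7]
grip_width: 0.283
grasp_force: 50.6
```

```bash
cat >> h.py <<'E'
def tube():
    c=cam('wrist'); o=get_obs(); T=o['position']; R=Ro.from_quat(o['ee_rot']).as_matrix()
    P=cloud(c); Q=(P-T)@R; print(T,o['grip_width'],o['grasp_force'])
    m=(abs(Q[...,1])<.004)&(Q[...,2]<-.03)&(Q[...,2]>-.05)&(abs(Q[...,0])<.03); q=Q[m]; q=q[q[:,2]<np.median(q[:,2])+.002]
    m2=(abs(Q[...,1])<.012)&(Q[...,2]<-.015)&(Q[...,2]>-.035)&(abs(Q[...,0])<.03)&(Q[...,0]>.0);
    print('top tool z',np.median(q[:,2]).round(4),'x ext',np.percentile(q[:,0],[1,99]).round(4),'slope',np.polyfit(q[:,0],q[:,2],1).round(3),'front x',np.percentile(Q[m2][:,0],[50,90,98]).round(4),'yaw: ',end='')
    e=q[:,:2]; print(np.median(e[:,1]).round(4))
E
python3 - <<'E'
from h import *
tube(); go(.5475,.2251,.13,13.9)
E
```

```text
[ 0.42978311 -0.22128564  0.13276645] 0.2798415592482482 50.58436833322048
top tool z -0.0398 x ext [-0.0157  0.0154] slope [ 0.006 -0.04 ] front x [0.0145 0.0153 0.0156] yaw: -0.0002
at [ 0.4298 -0.2213  0.1328] deg 172.62 -> shift [-0.0594  0.4578  0.0034] turn [-0.0005  0.0059 -0.3713]
```

Call:
jog_arm:
  increments:
    - [-0.01,0.083,0,0,0,-0.1,-1]
    - [-0.025,0.165,0,0,0,-0.2,-1]
    - [-0.035,0.25,0,0,0,-0.28,-1]
    - [-0.045,0.33,0,0,0,-0.37,-1]
    - [-0.059,0.458,0.003,0,0,-0.37,-1]

```text
clock: 6.37
position: [0.4816, -0.0177, 0.1284]
ee_rot: [-0.123, 0.992, 0.0, -0.001]
ft_force: [1.1, 0.3, -1.0]
grip_width: 0.282
grasp_force: 50.5
```

Run:
```python
from h import *
go(.5475,.2251,.13,13.9)
```

```text
at [ 0.4816 -0.0177  0.1284] deg -165.86 -> shift [-0.1232  0.2193 -0.0016] turn [ 0.0006 -0.0014  0.0042]
```

Call:
jog_arm:
  increments:
    - [-0.03,0.05,-0.002,0,0,0.004,-1]
    - [-0.06,0.1,-0.002,0,0,0.004,-1]
    - [-0.09,0.15,-0.002,0,0,0.004,-1]
    - [-0.123,0.2,-0.002,0,0,0.004,-1]
    - [-0.123,0.219,-0.002,0,0,0.004,-1]

```text
clock: 6.78
position: [0.5406, 0.1816, 0.1298]
ee_rot: [-0.118, 0.993, -0.0, -0.001]
ft_force: [0.9, -0.4, 1.2]
grip_width: 0.28
grasp_force: 50.5
```

Call:
jog_arm:
  increments:
    - [0,0,0,0,0,0,-1]
    - [0,0,0,0,0,0,-1]
    - [0,0,0,0,0,0,-1]

```text
clock: 7.03
position: [0.54, 0.1793, 0.1299]
ee_rot: [-0.118, 0.993, -0.001, -0.001]
ft_force: [0.3, -0.3, -0.7]
grip_width: 0.28
grasp_force: 50.6
```

Run:
```python
from h import *
tube(); go(.5475,.2251,.07,13.9)
c=dict(np.load('wrist.npz')); P=cloud(c); a=np.radians(13.9);ax=np.array([np.cos(a),np.sin(a)]);n=np.array([-ax[1],ax[0]])
D=P[...,:2]-[.5475,.2251]; s=D@ax;t=D@n; m=(P[...,2]>.05)&(P[...,2]<.078)&(abs(s)<.045)&(abs(t)<.03); print(np.histogram(s[m],np.arange(-.04,.041,.004))[0],np.percentile(t[m],[1,99]))
for z0,z1 in((.066,.072),(.058,.064)):
  k=m&(P[...,2]>z0)&(P[...,2]<z1); print(z0,[np.percentile(s[k&(s*g>0)],[1,50,99]).round(4) for g in(-1,1) if (k&(s*g>0)).sum()>5])
m=(P[...,2]>.0)&(P[...,2]<.012)&(s<-.03)&(abs(t)<.06); hsv=cv2.cvtColor(c['color'],cv2.COLOR_RGB2HSV); m&=hsv[...,1]<75; m=blob(m); print(np.percentile(s[m],[0,1]),np.percentile(t[m],[1,99]))
```

```text
[0.54020195 0.1785135  0.13034214] 0.27828822184635316 50.55465494748205
top tool z -0.0365 x ext [-0.0147  0.0162] slope [ 0.007 -0.037] front x [0.0139 0.0163 0.0166] yaw: 0.0001
at [0.5402 0.1785 0.1303] deg -166.49 -> shift [-0.0181  0.0436  0.0603] turn [-0.0009 -0.0019 -0.0069]
[  0   0   0 508 274 103   0   0   0   0   0   0   0   0 400 231  58   0
   0   0] [-0.018728    0.02103617]
0.066 [array([-0.0259, -0.0236, -0.0189]), array([0.0192, 0.022 , 0.027 ])]
0.058 [array([-0.0255, -0.0247, -0.0168]), array([0.0171, 0.018 , 0.0198])]
[-0.04990455 -0.04957199] [-0.03615131  0.03810285]
```

Call:
jog_arm:
  increments:
    - [-0.0185,0.025,0.0,0,0,-0.007,-1]
    - [-0.0185,0.0447,0.02,0,0,-0.007,-1]
    - [-0.0185,0.0447,0.055,0,0,-0.007,-1]
    - [-0.0185,0.0447,0.055,0,0,-0.007,-1]
    - [-0.0185,0.0447,0.055,0,0,-0.007,-1]

```text
clock: 7.5
position: [0.5472, 0.2254, 0.0752]
ee_rot: [-0.121, 0.993, -0.001, -0.002]
ft_force: [1.3, -0.6, -1.1]
grip_width: 0.282
grasp_force: 50.5
```

Call:
jog_arm:
  increments:
    - [0,0,0,0,0,0,-1]
    - [0,0,0,0,0,0,-1]
    - [0,0,0,0,0,0,-1]

```text
clock: 7.75
position: [0.5494, 0.2273, 0.0783]
ee_rot: [-0.121, 0.993, 0.0, 0.001]
ft_force: [0.4, 0.8, -0.8]
grip_width: 0.277
grasp_force: 50.5
```

Run:
```python
from h import *
tube(); go(.5480,.2263,.0225,13.9)
c=dict(np.load('wrist.npz'));o=c['color'].copy(); png('w6.png',o[120:384,130:380].repeat(2,0).repeat(2,1))
P=cloud(c); a=np.radians(13.9);ax=np.array([np.cos(a),np.sin(a)]);n=np.array([-ax[1],ax[0]])
D=P[...,:2]-[.5473,.2261]; s=D@ax;t=D@n; m=(P[...,2]>.056)&(P[...,2]<.073)&(abs(s)<.045)&(abs(t)<.03)
k=m&(s<0);print(np.percentile(s[k],[1,50,99]),np.percentile(t[k],[1,99]))
k=(P[...,2]>.08)&(P[...,2]<.12)&(abs(s)<.016)&(abs(t)<.014);
hsv=cv2.cvtColor(o,cv2.COLOR_RGB2HSV); k&=(hsv[...,2]>110)&(hsv[...,1]<50); print('tube s',np.percentile(s[k],[1,99]),'t',np.median(t[k]),len(s[k]))
```

```text
[0.54915661 0.2275475  0.07807138] 0.28021923466687676 50.51458380650729
top tool z -0.0373 x ext [-0.0149  0.0162] slope [ 0.007 -0.037] front x [0.0144 0.0161 0.0164] yaw: -0.0001
at [0.5492 0.2275 0.0781] deg -166.07 -> shift [ 0.0016 -0.001   0.0556] turn [0.0007 0.0024 0.0005]
[-0.02562739 -0.02410861 -0.01710648] [-0.01960853  0.01974266]
tube s [-0.01382339  0.01555996] t 0.0012517746979073003 3594
```

View pics/w6.png

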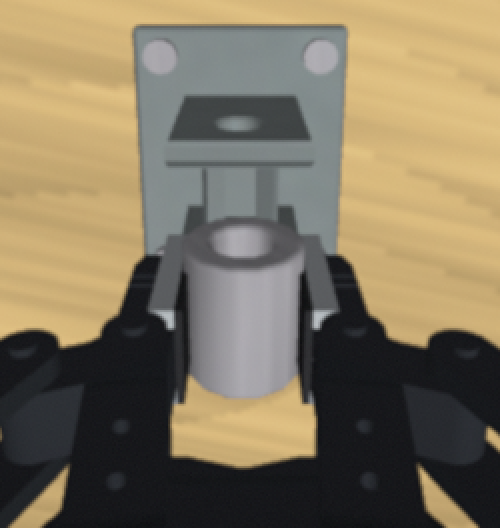

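The tube is held level above the bracket, near ear at rows 165–200 of the crop. Only a 1–2 mm correction is needed. Descending.

Call:
jog_arm:
  increments:
    - [0.0016,-0.001,0,0,0,0,-1]
    - [0.0016,-0.001,0.01,0,0,0,-1]
    - [0.0016,-0.001,0.02,0,0,0,-1]
    - [0.0016,-0.001,0.028,0,0,0,-1]
    - [0.0016,-0.001,0.03,0,0,0,-1]

```text
clock: 8.22
position: [0.5464, 0.2262, 0.0445]
ee_rot: [-0.122, 0.993, -0.0, -0.001]
ft_force: [1.7, 0.2, -0.5]
grip_width: 0.283
grasp_force: 50.7
```

Run:
```python
from h import *
o=get_obs();print(o['ft_force'],o['torque']);go(.5480,.2263,.0225,13.9)
```

```text
[ 1.7260695   0.16622539 -0.53119482] [ 0.07706122 -0.14305739 -0.01100209]
at [0.5464 0.2262 0.0445] deg -166.0 -> shift [-0.0016 -0.0003  0.022 ] turn [-0.0006 -0.0014  0.0017]
```

Call:
jog_arm:
  increments:
    - [0,0,0,0,0,0,-1]
    - [0,0,0,0,0,0,-1]

```text
clock: 8.38
position: [0.5466, 0.2263, 0.0461]
ee_rot: [-0.122, 0.993, -0.0, -0.0]
ft_force: [0.4, -0.3, -1.4]
grip_width: 0.278
grasp_force: 50.5
```

Run:
```python
from h import *
o=get_obs();print(o['ft_force'],o['torque']);go(.5480,.2263,.0225,13.9)
```

```text
[ 0.3727425  -0.32381811 -1.43880137] [ 0.01503358  0.01507002 -0.00919645]
at [0.5466 0.2263 0.0461] deg -166.01 -> shift [-0.0014 -0.0003  0.0236] turn [-0.0003 -0.001   0.0015]
```

Call:
jog_arm:
  increments:
    - [-0.0014,0,0.005,0,0,0,-1]
    - [-0.0014,0,0.012,0,0,0,-1]
    - [-0.0014,0,0.019,0,0,0,-1]
    - [-0.0014,0,0.023,0,0,0,-1]
    - [-0.0014,0,0.023,0,0,0,-1]

```text
clock: 8.8
position: [0.5481, 0.2261, 0.0223]
ee_rot: [-0.122, 0.993, -0.0, -0.0]
ft_force: [1.7, -2.6, -4.5]
grip_width: 0.281
grasp_force: 50.6
```

Run:
```python
from h import *
o=get_obs();print(o['ft_force'],o['torque']);tube();go(.5480,.2263,.0225,13.9)
```

```text
[ 1.69187745 -2.59753996 -4.45999836] [-0.44182441 -0.32513816 -0.03820428]
[0.54803303 0.22600748 0.02257704] 0.2852900398642346 50.56587297935039
top tool z -0.0375 x ext [-0.0219  0.0261] slope [-0.011 -0.04 ] front x [0.0233 0.0259 0.0261] yaw: 0.0001
at [0.548  0.226  0.0226] deg -166.04 -> shift [-0.      0.0003  0.0001] turn [-0.0009 -0.001   0.0011]
```

Seated: axis at about 46 mm, no jam forces. Releasing.

Call:
jog_arm:
  increments:
    - [0,0,0,0,0,0,0.2]
    - [0,0,0,0,0,0,0.2]
    - [0,0,0,0,0,0,0.2]
    - [0,0,0,0,0,0,0.2]
    - [0,0,0,0,0,0,0.2]

```text
clock: 9.27
position: [0.5483, 0.2271, 0.0237]
ee_rot: [-0.122, 0.993, 0.0, 0.0]
ft_force: [1.1, 0.2, -0.5]
grip_width: 0.605
grasp_force: 0.0
```

Call:
jog_arm:
  increments:
    - [0,0,-0.03,0,0,0,0.2]
    - [0,0,-0.07,0,0,0,0.2]
    - [0,0,-0.11,0,0,0,0.2]
    - [0,0,-0.14,0,0,0,0.2]
    - [0,0,-0.14,0,0,0,0.2]

```text
clock: 9.68
position: [0.5513, 0.2281, 0.1708]
ee_rot: [-0.122, 0.993, 0.002, 0.005]
ft_force: [0.8, -0.2, -0.4]
grip_width: 0.604
grasp_force: 0.0
```

Run:
```python
from h import *
c=cam('wrist');P=cloud(c); a=np.radians(13.9);ax=np.array([np.cos(a),np.sin(a)]);n=np.array([-ax[1],ax[0]])
D=P[...,:2]-[.5473,.2261]; s=D@ax;t=D@n
k=(P[...,2]>.054)&(P[...,2]<.063)&(abs(s)<.02)&(abs(t)<.006); hsv=cv2.cvtColor(c['color'],cv2.COLOR_RGB2HSV); k&=(hsv[...,2]>110)
print('tube s',np.percentile(s[k],[1,50,99]),'t',np.median(t[k]),'z',np.median(P[k][:,2]),P[k][:,2].max(),k.sum())
o=c['color']; v,u=np.nonzero((abs(s)<.06)&(abs(t)<.05)&(P[...,2]>.02)&(P[...,2]<.08)); print(u.min(),u.max(),v.min(),v.max())
png('w7.png',cv2.resize(o[max(0,v.min()-20):v.max()+20,u.min()-20:u.max()+20],(500,500),interpolation=cv2.INTER_CUBIC))
go(.5332,.0125,.12,-5.7)
# both ears with current view
m=(P[...,2]>.056)&(P[...,2]<.073)&(abs(s)<.045)&(abs(t)<.03)
for g in(-1,1):
  k=m&(s*g>.016);print(np.percentile(s[k],[1,50,99]),np.percentile(t[k],[1,99]))
```

```text
tube s [-0.01572302 -0.00071154  0.01565458] t -0.00016456362847255723 z 0.05836685906006438 0.06092802655302366 486
225 274 145 214
at [0.5501 0.2277 0.1674] deg -166.02 -> shift [ 0.0688 -0.2048  0.0465] turn [0.0033 0.0061 0.3436]
[-0.02539928 -0.02369604 -0.01788219] [-0.01931352  0.02003417]
[0.01741983 0.02059529 0.02665621] [-0.01919549  0.01975397]
```

View pics/w7.png

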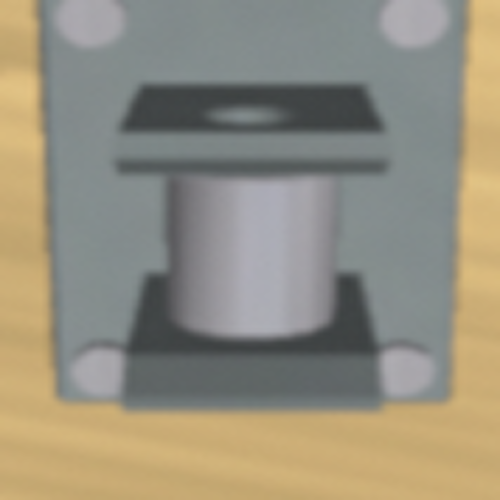

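Spacer lies centred between the ears (s≈0, t≈0, axis ≈44.5 mm), released. Now the pin: first a position above it for a close numeric check.

Call:
jog_arm:
  increments:
    - [0.02,-0.06,0,0,0,0.1,0.2]
    - [0.04,-0.12,0.01,0,0,0.2,0.2]
    - [0.055,-0.16,0.03,0,0,0.3,0.2]
    - [0.064,-0.205,0.06,0,0,0.344,0.2]
    - [0.064,-0.205,0.08,0,0,0.344,0.2]

```text
clock: 10.15
position: [0.5364, 0.032, 0.1025]
ee_rot: [0.052, 0.999, 0.0, 0.001]
ft_force: [1.3, -0.1, 0.2]
grip_width: 0.597
grasp_force: 0.0
```

Call:
jog_arm:
  increments:
    - [0,0,0,0,0,0,0.2]
    - [0,0,0,0,0,0,0.2]
    - [0,0,0,0,0,0,0.2]

```text
clock: 10.4
position: [0.5359, 0.0352, 0.1016]
ee_rot: [0.05, 0.999, 0.0, -0.001]
ft_force: [0.5, 0.6, -0.1]
grip_width: 0.597
grasp_force: 0.0
```

```bash
cat >> h.py <<'E'
def pin(x0,x1,z,lo=.535):
    c=cam('wrist'); hsv=cv2.cvtColor(c['color'],cv2.COLOR_RGB2HSV); P=cloud(c)
    m=(hsv[...,1]<70)&(hsv[...,2]>80)&(P[...,2]>z-.008)&(P[...,2]<z+.009)&(P[...,0]>x0)&(P[...,0]<x1)&(abs(P[...,1]-.015)<.045); m=blob(m)
    q=rays(c,m,z); sh=q[q[:,0]>lo]; f=cv2.fitLine(sh.astype(np.float32),cv2.DIST_HUBER,0,.01,.01).ravel(); d=f[:2]*np.sign(f[0]); p=(q-f[2:])@d
    t=f[2:]+d*p.max(); b=f[2:]+d*(p.min()+.005); print('pin deg',np.degrees(np.arctan2(d[1],d[0])).round(2),'tip',t.round(4),'bend',b.round(4),'len',np.linalg.norm(t-b).round(4),'n',m.sum(),'zmax',np.percentile(P[m][:,2],95).round(4))
    return t,b,d
E
python3 - <<'E'
from h import *
t,b,d=pin(.49,.65,.006); g=b+.026*d; print(g); go(g[0],g[1],-.011,np.degrees(np.arctan2(d[1],d[0])))
E
```

```text
pin deg -5.62 tip [0.6287 0.0032] bend [0.5135 0.0145] len 0.1158 n 1932 zmax 0.0107
[0.539376   0.01196341]
at [0.5363 0.036  0.1021] deg 174.37 -> shift [-0.0055 -0.0237  0.1131] turn [ 0.0004 -0.0002 -0.0001]
```

Call:
jog_arm:
  increments:
    - [-0.0055,-0.0237,0,0,0,0,0.2]
    - [-0.0055,-0.0237,0.03,0,0,0,0.2]
    - [-0.0055,-0.0237,0.065,0,0,0,0.2]
    - [-0.0055,-0.0237,0.09,0,0,0,0.2]
    - [-0.0055,-0.0237,0.1,0,0,0,0.2]

```text
clock: 10.87
position: [0.5377, 0.0121, -0.0007]
ee_rot: [0.049, 0.999, -0.0, -0.002]
ft_force: [-0.0, -1.4, 0.3]
grip_width: 0.6
grasp_force: 0.0
```

Call:
jog_arm:
  increments:
    - [0,0,0.005,0,0,0,0.2]
    - [0,0,0.01,0,0,0,0.2]
    - [0,0,0.012,0,0,0,0.2]
    - [0,0,0.012,0,0,0,0.2]

```text
clock: 11.2
position: [0.5402, 0.0109, -0.0089]
ee_rot: [0.05, 0.999, 0.0, 0.001]
ft_force: [0.2, -0.4, 0.3]
grip_width: 0.603
grasp_force: 0.0
```

Run:
```python
from h import *
go(.5394,.012,-.011,-5.62); print(get_obs()['ft_force'])
```

```text
at [ 0.5402  0.0109 -0.0089] deg 174.3 -> shift [0.0009 0.001  0.0021] turn [ 0.0006  0.0015 -0.0013]
[ 0.22396076 -0.41807673  0.31908007]
```

Call:
jog_arm:
  increments:
    - [0,0.001,0.001,0,0,0,-1]
    - [0,0.001,0.001,0,0,0,-1]
    - [0,0.001,0.001,0,0,0,-1]
    - [0,0.001,0.001,0,0,0,-1]
    - [0,0.001,0.001,0,0,0,-1]
  grip_force: 80

```text
clock: 11.62
position: [0.5445, 0.0122, -0.0058]
ee_rot: [0.05, 0.999, 0.001, 0.005]
ft_force: [-2.1, 0.7, 31.8]
grip_width: 0.079
grasp_force: 85.0
```

Call:
jog_arm:
  increments:
    - [0,0,0,0,0,0,-1]
    - [0,0,0,0,0,0,-1]
    - [0,0,0,0,0,0,-1]
    - [0,0,0,0,0,0,-1]

```text
clock: 11.95
position: [0.5445, 0.0122, -0.0058]
ee_rot: [0.05, 0.999, 0.001, 0.005]
ft_force: [-2.2, 0.2, 30.8]
grip_width: 0.077
grasp_force: 85.0
```

Pin gripped (85 N), fingertips lightly on the counter. Lifting.

Call:
jog_arm:
  increments:
    - [0,0,-0.01,0,0,0,-1]
    - [0,0,-0.035,0,0,0,-1]
    - [0,0,-0.07,0,0,0,-1]
    - [0,0,-0.095,0,0,0,-1]
    - [0,0,-0.095,0,0,0,-1]

```text
clock: 12.37
position: [0.5428, 0.0117, 0.0903]
ee_rot: [0.05, 0.999, 0.001, 0.004]
ft_force: [1.3, -0.1, -0.0]
grip_width: 0.076
grasp_force: 78.4
```

Call:
jog_arm:
  increments:
    - [0,0,0,0,0,0,-1]
    - [0,0,0,0,0,0,-1]
    - [0,0,0,0,0,0,-1]

```text
clock: 12.62
position: [0.5388, 0.0116, 0.0835]
ee_rot: [0.05, 0.999, -0.0, -0.001]
ft_force: [0.5, -1.2, -0.4]
grip_width: 0.076
grasp_force: 78.4
```

```bash
cat >> h.py <<'E'
def held():
    c=cam('wrist'); o=get_obs(); T=o['position']; R=Ro.from_quat(o['ee_rot']).as_matrix()
    hsv=cv2.cvtColor(c['color'],cv2.COLOR_RGB2HSV); Q=(cloud(c)-T)@R
    m=(hsv[...,1]<80)&(hsv[...,2]>80)&(Q[...,2]>-.05)&(Q[...,2]<.02)&(abs(Q[...,0])<.12)&(abs(Q[...,1])<.045)
    q=Q[m]
    for n,k in(('leg side x>.013',q[q[:,0]>.013]),('tip side x<-.02',q[q[:,0]<-.02])):
        if len(k)>5: print(n,len(k),'x',np.percentile(k[:,0],[1,50,99]).round(4),'y',np.percentile(k[:,1],[1,50,99]).round(4),'z',np.percentile(k[:,2],[1,50,99]).round(4))
    k=q[(q[:,0]<-.02)]
    if len(k)>20: print('dy/dx,dz/dx',np.polyfit(k[:,0],k[:,1],1).round(4),np.polyfit(k[:,0],k[:,2],1).round(4))
    return Q,m,c
E
python3 - <<'E'
from h import *
print(get_obs()['position'],get_obs()['grip_width'])
Q,m,c=held()
s=m&(Q[...,0]>.013)&(abs(Q[...,1])<.012)
for x in np.arange(.014,.05,.004):
    k=m&(abs(Q[...,0]-x)<.002)&(abs(Q[...,1])<.05); print(x.round(3),k.sum(),Q[k].min(0).round(4) if k.any() else '',Q[k].max(0).round(4) if k.any() else '')
E
```

```text
[0.5387946  0.01157501 0.08346017] 0.07599960896401754
leg side x>.013 2374 x [0.0135 0.031  0.0362] y [-0.0041  0.0094  0.0355] z [-0.0173 -0.0153 -0.0115]
tip side x<-.02 920 x [-0.0563 -0.0391 -0.0204] y [-0.0042  0.0004  0.0051] z [-0.0164 -0.0148 -0.0111]
dy/dx,dz/dx [-0.0007  0.0004] [-0.0415 -0.0162]
0.014 169 [ 0.012 -0.009 -0.049] [ 0.016   0.0093 -0.0115]
0.018 153 [ 0.016  -0.0041 -0.018 ] [ 0.02    0.005  -0.0125]
0.022 160 [ 0.02   -0.0041 -0.0173] [ 0.024   0.0055 -0.0106]
0.026 272 [ 0.0241 -0.0046 -0.0175] [ 0.028   0.0346 -0.0104]
0.03 661 [ 0.028  -0.0045 -0.0177] [ 0.032   0.0367 -0.0112]
0.034 928 [ 0.032  -0.004  -0.0178] [ 0.036   0.0369 -0.0106]
0.038 82 [ 0.036   0.0007 -0.0148] [ 0.0367  0.0335 -0.0116]
0.042 0  
0.046 0
```

Run:
```python
from h import *
Q,m,c=held()
k=m&(abs(Q[...,1])<.0015)&(Q[...,2]<-.008)
xs=[];zs=[]
for x in np.arange(-.085,.037,.005):
    j=k&(abs(Q[...,0]-x)<.0025)
    if j.sum()>3: xs.append(x);zs.append(np.median(Q[j][:,2])); print(x.round(3),j.sum(),zs[-1].round(4))
xs=np.array(xs);zs=np.array(zs);ok=(xs<-.02)|(xs>.014);print(np.polyfit(xs[ok],zs[ok],1))
# scene view check of the pin
a=np.radians(13.9);ax=np.array([np.cos(a),np.sin(a)]);E=np.array([.5473,.2261]); print('pre-insert',E+ax*(-.040-.0834))
s=cam('scene'); P=cloud(s); hsv=cv2.cvtColor(s['color'],cv2.COLOR_RGB2HSV)
j=(hsv[...,1]<70)&(P[...,2]>.07)&(P[...,2]<.12)&(P[...,0]>.555)&(P[...,0]<.66)&(abs(P[...,1]-.005)<.025)
q=P[j];print(len(q)); 
if len(q)>10: print(np.percentile(q[:,0],[1,99]),np.polyfit(q[:,0],q[:,2],1),np.median(q,0))
```

```text
leg side x>.013 2369 x [0.0137 0.0312 0.0363] y [-0.0041  0.0094  0.0354] z [-0.0172 -0.0152 -0.0113]
tip side x<-.02 919 x [-0.0561 -0.039  -0.0205] y [-0.0043  0.0001  0.0051] z [-0.0162 -0.0147 -0.0112]
dy/dx,dz/dx [-0.0027  0.0003] [-0.0342 -0.0158]
-0.055 24 -0.015
-0.05 42 -0.0151
-0.045 45 -0.0153
-0.04 48 -0.0152
-0.035 47 -0.0151
-0.03 49 -0.0154
-0.025 48 -0.0153
-0.02 48 -0.0154
-0.015 51 -0.0155
-0.01 55 -0.0154
-0.005 50 -0.0156
0.0 54 -0.0156
0.005 55 -0.0157
0.01 56 -0.0157
0.015 59 -0.016
0.02 56 -0.0158
0.025 63 -0.0161
0.03 61 -0.0159
0.035 64 -0.0145
[-0.00567512 -0.01545046]
pre-insert [0.42751359 0.19645586]
61
[0.55809942 0.62191607] [-0.00869847  0.10114991] [0.59024705 0.0110246  0.09598709]
```

Pin is held level: crest slope 0.006 rad, bend at tool x +31.6 mm, tip at −83.4 mm, axis at tool z −10.6 mm. Moving to the pre-insertion pose.

Run:
```python
from h import *
go(.4275,.1965,.09,13.9)
```

```text
at [0.5389 0.0115 0.0834] deg 174.28 -> shift [ 0.1293  0.173  -0.0065] turn [-3.000e-04 -1.600e-03 -3.425e-01]
```

Call:
jog_arm:
  increments:
    - [0.025,0.033,-0.0065,0,0,-0.07,-1]
    - [0.05,0.067,-0.0065,0,0,-0.14,-1]
    - [0.075,0.1,-0.0065,0,0,-0.21,-1]
    - [0.1,0.135,-0.0065,0,0,-0.28,-1]
    - [0.129,0.173,-0.0065,0,0,-0.342,-1]

```text
clock: 13.18
position: [0.4312, 0.191, 0.0905]
ee_rot: [-0.122, 0.992, -0.0, -0.0]
ft_force: [0.9, 0.1, -1.1]
grip_width: 0.073
grasp_force: 78.5
```

Call:
jog_arm:
  increments:
    - [0,0,0,0,0,0,-1]
    - [0,0,0,0,0,0,-1]
    - [0,0,0,0,0,0,-1]

```text
clock: 13.43
position: [0.4326, 0.1893, 0.0905]
ee_rot: [-0.121, 0.993, -0.0, -0.0]
ft_force: [0.1, -0.4, -1.1]
grip_width: 0.073
grasp_force: 78.6
```

Run:
```python
from h import *
go(.4275,.1965,.0345,13.9)
```

```text
at [0.4326 0.1893 0.0905] deg -166.15 -> shift [0.0032 0.0083 0.056 ] turn [-0.0005 -0.0004 -0.0008]
```

Call:
jog_arm:
  increments:
    - [0.003,0.008,0.02,0,0,0,-1]
    - [0.003,0.008,0.04,0,0,0,-1]
    - [0.003,0.008,0.056,0,0,0,-1]
    - [0.003,0.008,0.056,0,0,0,-1]
    - [0.003,0.008,0.056,0,0,0,-1]

```text
clock: 13.85
position: [0.4279, 0.1952, 0.0343]
ee_rot: [-0.119, 0.993, -0.001, -0.001]
ft_force: [-0.1, -0.2, -0.9]
grip_width: 0.073
grasp_force: 78.6
```

Call:
jog_arm:
  increments:
    - [0,0,0,0,0,0,-1]
    - [0,0,0,0,0,0,-1]

```text
clock: 14.02
position: [0.4287, 0.1967, 0.0358]
ee_rot: [-0.12, 0.993, 0.0, 0.001]
ft_force: [-0.6, 0.1, -0.6]
grip_width: 0.079
grasp_force: 78.6
```

```bash
cat >> h.py <<'E'
A=np.radians(13.9);AX=np.array([np.cos(A),np.sin(A)]);NN=np.array([-AX[1],AX[0]]);EY=np.array([.5473,.2261])
def align():
    c=cam('wrist'); P=cloud(c); o=get_obs(); T=o['position']; s=(P[...,:2]-EY)@AX; t=(P[...,:2]-EY)@NN; z=P[...,2]
    print('TCP s,t',((T[:2]-EY)@AX).round(4),((T[:2]-EY)@NN).round(4),'z',T[2].round(4),'F',o['ft_force'].round(1))
    hsv=cv2.cvtColor(c['color'],cv2.COLOR_RGB2HSV)
    m=(abs(t)<.012)&(z>.03)&(z<.058)&(s<-.045)&(s>-.16)&(hsv[...,1]<80)&(hsv[...,2]>80)
    for s0 in np.arange(-.15,-.04,.01):
        k=m&(abs(s-s0)<.005)
        if k.sum()>20:
            r=k&(z>np.percentile(z[k],50)); print(s0.round(3),k.sum(),'t mid',(np.percentile(t[k],[2,98]).mean()).round(4),'crest z',np.percentile(z[k],90).round(4))
    m=(z>.056)&(z<.075)&(abs(s)<.045)&(abs(t)<.03)
    for g in(-1,1):
        k=m&(s*g>.016)
        if k.sum()>20: print('ear',np.percentile(s[k],[1,50,99]).round(4),'t',np.percentile(t[k],[1,99]).round(4),np.percentile(t[k],[1,99]).mean().round(4))
    k=(z>.05)&(z<.065)&(abs(s)<.014)&(abs(t)<.016)
    if k.sum()>20: print('tube t',np.percentile(t[k],[1,99]).mean().round(4),'top z',np.percentile(z[k],98).round(4))
    go(*(EY+AX*(-.1234)),.0345,13.9)
E
python3 -c "
from h import *
align()"
```

```text
TCP s,t -0.1223 0.0001 z 0.0358 F [-1.4  1.2 -0.5]
-0.15 588 t mid 0.0035 crest z 0.0523
-0.14 387 t mid 0.0004 crest z 0.052
-0.13 501 t mid 0.0003 crest z 0.0557
-0.12 251 t mid 0.0003 crest z 0.0519
-0.11 242 t mid 0.0003 crest z 0.0519
-0.1 228 t mid 0.0003 crest z 0.0519
-0.09 249 t mid 0.0003 crest z 0.0516
-0.08 268 t mid 0.0003 crest z 0.0515
-0.07 237 t mid 0.0002 crest z 0.0513
at [0.4286 0.1968 0.0358] deg -166.17 -> shift [ 0.0011 -0.0001  0.0013] turn [ 0.0006  0.0017 -0.0012]
```

Pin and hole line agree within 0.3 mm sideways and about 1.3 mm in height; correcting height and inserting.

Call:
jog_arm:
  increments:
    - [0,0,0.0013,0,0,0,-1]
    - [-0.006,0,0.0013,0,0,0,-1]
    - [-0.012,0,0.0013,0,0,0,-1]
    - [-0.018,0,0.0013,0,0,0,-1]
    - [-0.022,0,0.0013,0,0,0,-1]

```text
clock: 14.48
position: [0.4502, 0.2024, 0.0336]
ee_rot: [-0.121, 0.993, 0.0, 0.0]
ft_force: [-0.2, 0.1, -0.3]
grip_width: 0.074
grasp_force: 78.6
```

```bash
python3 -c "
from h import *
align()"
```

```text
TCP s,t -0.0996 0.0003 z 0.0336 F [-0.1 -1.1 -1.2]
-0.14 127 t mid 0.005 crest z 0.0482
-0.13 684 t mid 0.004 crest z 0.0501
-0.12 391 t mid 0.0007 crest z 0.0498
-0.11 581 t mid 0.0007 crest z 0.0551
-0.1 250 t mid 0.0007 crest z 0.0499
-0.09 241 t mid 0.0007 crest z 0.0496
-0.08 232 t mid 0.0007 crest z 0.0496
-0.07 247 t mid 0.0007 crest z 0.0493
-0.06 263 t mid 0.0007 crest z 0.0492
-0.05 263 t mid 0.0007 crest z 0.0491
at [0.4506 0.2024 0.0336] deg -166.13 -> shift [ 0.0238 -0.0003 -0.0009] turn [-0.      0.001  -0.0006]
```

Call:
jog_arm:
  increments:
    - [-0.006,-0.0005,-0.0006,0,0,0,-1]
    - [-0.012,-0.0005,-0.0006,0,0,0,-1]
    - [-0.018,-0.0005,-0.0006,0,0,0,-1]
    - [-0.024,-0.0005,-0.0006,0,0,0,-1]
    - [-0.028,-0.0005,-0.0006,0,0,0,-1]

```text
clock: 14.95
position: [0.4772, 0.2085, 0.0341]
ee_rot: [-0.121, 0.993, 0.0, 0.0]
ft_force: [-0.4, 0.1, -0.7]
grip_width: 0.075
grasp_force: 81.7
```

```bash
python3 -c "
from h import *
align()"
```

```text
TCP s,t -0.0718 -0.0002 z 0.0341 F [ 0.7 -0.5 -0.3]
-0.11 332 t mid 0.0042 crest z 0.0499
-0.1 586 t mid 0.0036 crest z 0.0506
-0.09 392 t mid 0.0002 crest z 0.0503
-0.08 542 t mid 0.0001 crest z 0.0552
-0.07 248 t mid 0.0002 crest z 0.0501
-0.06 246 t mid 0.0001 crest z 0.0501
-0.05 223 t mid 0.0001 crest z 0.05
ear [-0.0263 -0.0253 -0.0243] t [-0.006   0.0073] 0.0006
at [0.4777 0.2086 0.0341] deg -166.13 -> shift [ 0.0516  0.0002 -0.0004] turn [ 0.      0.0008 -0.0006]
```

Call:
jog_arm:
  increments:
    - [-0.006,0,0,0,0,0,-1]
    - [-0.012,0,0,0,0,0,-1]
    - [-0.018,0,0,0,0,0,-1]
    - [-0.024,0,0,0,0,0,-1]
    - [-0.027,0,0,0,0,0,-1]

```text
clock: 15.42
position: [0.5035, 0.2149, 0.0341]
ee_rot: [-0.121, 0.993, 0.0, 0.0]
ft_force: [0.7, -0.3, -1.3]
grip_width: 0.077
grasp_force: 81.9
```

Run:
```python
from h import *
align()
s=cam('scene'); P=cloud(s); S=(P[...,:2]-EY)@AX; t=(P[...,:2]-EY)@NN; z=P[...,2]
m=(abs(t)<.012)&(z>.03)&(z<.06)&(S>.0275)&(S<.08); print('beyond far ear',m.sum(), np.percentile(S[m],[5,50,98]) if m.sum() else '', np.median(t[m]),np.median(z[m]))
```

```text
TCP s,t -0.045 -0.0003 z 0.0341 F [ 0.   0.7 -0.7]
-0.08 566 t mid 0.0037 crest z 0.0505
-0.07 473 t mid 0.0032 crest z 0.0504
-0.06 626 t mid 0.0001 crest z 0.0551
-0.05 256 t mid 0.0001 crest z 0.0503
ear [-0.0432 -0.0245 -0.0218] t [-0.0054  0.0056] 0.0001
tube t 0.0001 top z 0.0596
at [0.5037 0.215  0.0341] deg -166.14 -> shift [ 0.0784  0.0003 -0.0005] turn [-0.0001  0.0007 -0.0006]
beyond far ear 28 [0.02775687 0.03035294 0.04018917] 0.0025412762022219287 0.047182428670472676
```

Call:
jog_arm:
  increments:
    - [0,0,0.001,0,0,0,-0.5]
    - [0,0,0.001,0,0,0,-0.3]
    - [0,0,0.001,0,0,0,0]
    - [0,0,0.001,0,0,0,0]
    - [0,0,0.001,0,0,0,0]

```text
clock: 15.93
position: [0.5025, 0.2148, 0.0331]
ee_rot: [-0.121, 0.993, 0.0, 0.0]
ft_force: [-0.1, -0.3, -0.2]
grip_width: 0.503
grasp_force: 0.0
```

Call:
jog_arm:
  increments:
    - [0,0,-0.02,0,0,0,0]
    - [0,0,-0.05,0,0,0,0]
    - [0,0,-0.09,0,0,0,0]
    - [0,0,-0.13,0,0,0,0]
    - [0,0,-0.15,0,0,0,0]

```text
clock: 16.35
position: [0.504, 0.2152, 0.1881]
ee_rot: [-0.121, 0.993, 0.001, 0.003]
ft_force: [-0.1, 0.4, 0.2]
grip_width: 0.499
grasp_force: 0.0
```

Call:
jog_arm:
  increments:
    - [0.03,0,-0.02,0,0,0,0]
    - [0.06,0,-0.02,0,0,0,0]
    - [0.06,0,-0.02,0,0,0,0]
    - [0.06,0,-0.02,0,0,0,0]

```text
clock: 16.68
position: [0.4435, 0.2004, 0.2036]
ee_rot: [-0.121, 0.993, 0.001, 0.0]
ft_force: [0.1, -0.3, -0.2]
grip_width: 0.501
grasp_force: 0.0
```

Run:
```python
from h import *
for n in('wrist','scene','top'):
    s=cam(n); P=cloud(s); S=(P[...,:2]-EY)@AX; t=(P[...,:2]-EY)@NN; z=P[...,2]; hsv=cv2.cvtColor(s['color'],cv2.COLOR_RGB2HSV)
    for l,m in(('far',(abs(t)<.015)&(z>.025)&(z<.06)&(S>.028)&(S<.08)),('near',(abs(t)<.02)&(z>.025)&(z<.06)&(S>-.12)&(S<-.03)),('tube',(abs(S)<.014)&(abs(t)<.012)&(z>.05)&(z<.065))):
        m&=hsv[...,1]<80
        if m.sum()>4: print(n,l,m.sum(),'S',np.percentile(S[m],[2,50,98]).round(4),'t',np.median(t[m]).round(4),'z',np.percentile(z[m],[5,50,95]).round(4))
print(get_obs()['clock'],get_obs()['ft_force'])
```

```text
wrist near 533 S [-0.0818 -0.0637 -0.0315] t 0.0026 z [0.0338 0.0437 0.0471]
wrist tube 478 S [-0.0128  0.0001  0.0133] t 0.0004 z [0.0524 0.0574 0.0594]
scene far 25 S [0.0282 0.0322 0.0398] t 0.0017 z [0.0326 0.0498 0.0559]
scene near 30 S [-0.0785 -0.0716 -0.0592] t 0.01 z [0.0308 0.0401 0.0448]
scene tube 36 S [-0.0124 -0.0037  0.0066] t 0.0028 z [0.0534 0.0571 0.0592]
top near 17 S [-0.0804 -0.0371 -0.0304] t 0.0009 z [0.0321 0.0424 0.0502]
top tube 91 S [-0.0132 -0.0002  0.0134] t -0.0014 z [0.0517 0.0575 0.0607]
16.8333 [ 0.12503152 -0.57966896 -0.70668986]
```

Call:
jog_arm:
  increments:
    - [0,0,0,0,0,0,0]
    - [0,0,0,0,0,0,0]
    - [0,0,0,0,0,0,0]
    - [0,0,0,0,0,0,0]
    - [0,0,0,0,0,0,0]

```text
clock: 17.25
position: [0.4444, 0.2004, 0.2029]
ee_rot: [-0.121, 0.993, -0.0, -0.0]
ft_force: [0.6, -0.3, -0.3]
grip_width: 0.498
grasp_force: 0.0
```

Run:
```python
from h import *
c=cam('wrist'); P=cloud(c); S=(P[...,:2]-EY)@AX; t=(P[...,:2]-EY)@NN; z=P[...,2]; hsv=cv2.cvtColor(c['color'],cv2.COLOR_RGB2HSV)
m=(abs(t)<.003)&(z>.03)&(z<.055)&(S>-.075)&(S<-.032)&(hsv[...,1]<80); f=np.polyfit(S[m],z[m],1); print('tilt',f,'tip axis z',np.polyval(f,.038)-.005, np.polyfit(S[m],t[m],1))
print(workorder.hand_in())
```

```text
tilt [0.08489578 0.04948003] tip axis z 0.04770606504023368 [-0.00183358 -0.00019748]
the job is handed in; nothing more can be done
None
```

I handed the job in at about 17 s: the 32 mm spacer lies in the cradle and the pin goes through both ears and the tube, its tip about 12 mm out one side and its bend about 51 mm out the other; the verdict was not shown.

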